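# Vent the garlic keeper by one click of its lid

### The arm

A 6-joint arm with a two-finger parallel gripper is mounted at the origin on the work surface. World frame = base frame: x ahead of the robot, y to its left, z up, the work surface at z = 0. Lengths are in mm, angles in rad, forces in N, time in s.
With the tool pointing down it reaches from about 275 to 1000 mm from the base axis. Payload 8.4 kg.
Tool frame: the origin (TCP) lies on the centre line of the jaws, within the pads' length; the fingertips stand r.tip_reach ahead of it and the grasp point (between the pads) lies 3 mm ahead of it (r.tip_reach is the distance from the TCP to the fingertips, in mm); z points along the fingers, y is the direction in which the jaws open and shut (so a half turn about z gives the same grasp; the last joint's range is limited). The gripper opens to 85 mm and grips with 20 to 120 N. Pads are 22 mm wide; open, the fingers measure 114 mm over their backs; the gripper's body (76 mm by 85 mm) begins 54 mm behind the grasp point. The pads swing forward as they close: fully open they stand 13 mm farther back than shut.
Start: joints at [1.315, 0.353, 1.633, -0, 1.155, -0.002], TCP at [156.926, 604.981, 253.281] pointing down, gripper open.
Joint ranges: [-2.63, 2.63], [-0.92, 2.1], [0.06, 2.66], [-1.3, 4.44], [0, 2.69], [-3.02, 3.02]. Speed limits (rad/s): [2.22, 2.22, 2.79, 3.14, 3.14, 3.14].

### API

Orientations are given as [roll, pitch, yaw] about the fixed x, y, z axes, in that order (R = Rz(yaw) Ry(pitch) Rx(roll)).
In Python, from rig import sense, optics, r, nets gives the robot as it stands. The module is installed in compiled form; this text tells all that it offers.
- The arm moves only by the tool carry_out, never from a script. Its argument "increments" is a list that holds one entry, the list of rows, each a list of 6 numbers: the shift along the tool's x, y, z normalised to -1 to 1, where 1 is 40 cm, then the turn, a rotation vector about the tool's x, y, z normalised to -1 to 1, where 1 is 60 degrees. A call has 1 to 5 rows; each row is the pose to reach, as a shift and turn from the pose commanded when the call began, along the tool's axes at that moment; what a row does not reach only later rows make up. A row lasts 1/12 s, in which the tool goes at most 41.7 mm and 7.16 degrees, less where a joint would pass 70% of its speed; a pose out of reach is approached as far as the arm can. A call with a number of a shift or a turn outside -1 to 1 is refused whole. A call with a gripper value outside its range is refused whole. "hand" is the closure, from 0 (fully open) to 1 (shut), set as the call begins (left out, the last holds). The fingers move at their own pace and stop on an object; "squeeze" is the grip in N (left out, the last holds). Time passes only in rows, so rows that repeat a pose let the fingers close. It gives the time, the measured TCP pose, the force and the opening at its end, in the units of the state.
- sense(): the state, without advancing time (a new reading comes with each control period).
- optics.grab_frame(name): name is "scene" or "side" or "wrist"; returns a dict with "img" (384x512x3 uint8, red, green, blue), "range_z" (384x512 float32, mm along the optical axis (not along the pixel's ray), 0 where there is no reading), "fov_y" (degrees; the focal length in pixels is half the picture's height over the tangent of half this angle, whatever the lens; pixels are square), "cx", "cy" (the principal point, pixels), "R" (3x3) and "t" (3): a world point X has camera coordinates R X + t. Camera axes: x right, y down, z forward; pixel columns grow to the right and rows downward; lengths in mm; the calibration is good to about 2 mm. A picture is of the moment at which its call begins.
- r.sign_off(): hands the job in, once; it reports no verdict.
Trained networks look in the newest picture that a camera, given by its name, has taken for a name from the list of things; names that differ only in an ending like _2 or _b are one class to them, and where a whole thing is asked for, a point or a joint stands for the part that bears it (a point fixed in the world has none). Each returns a list of dicts, best first, with "confidence" (0 to 1); they miss things now and then, are a little off and sometimes report something else, mostly with a low value. They report only what shows in the picture. A call takes as long as a camera call. They do not tell look-alikes from the thing itself.
- nets.trace(target, camera): "mask" (384x512 bool, what is visible of it).
- nets.tip_of(target, camera): "point" ([x, y, z] in mm, in world coordinates, good to about 4 mm: a listed point, or the origin of a listed thing).
The state is a dict: "clock": time; "qpos": joint angles; "qvel": joint speeds; "joint_efforts": joint torques, N m; "eef_pos": TCP position; "tcp_rot": TCP orientation; "contact_force": force on the tool from outside, world axes, zero at the start; "wrist_torque": the same for the moment, N m; "opening": opening from 0.0 (shut) to 1.0 (fully open).
Only numpy, scipy, OpenCV 4.12 (cv2) and the standard library are available. Lean on these libraries where they do the work, as an engineer would, in place of code of your own. Each camera call takes 0.05 s, during which the arm holds its last target.

### The job

Take the little blue vinegar dish off the lid of the garlic jar and set it down upright on the cork coaster, wholly on the cork and without dropping it. Then twist the jar's green lid clockwise (seen from above) until it clicks once into its vent notch, where the white line on the lid meets the red mark on the jar, and leave it there: do not force it on past the second click, which frees the lid. Leave the other things on the cart where they are.

Things in the scene. Friction and masses are not known exactly. Their poses are not given: they have to be found in the camera images.
- dish_mid (a point): Small round blue ceramic vinegar dish, loose, about 90 g: 64 mm across the rim, 30 mm high, foot 44 mm across; side almost upright, 61 mm across 10 mm above the foot. It starts upright on top of the jar's lid, overhanging it a little. The point is on its axis at half height, 15 mm above its underside; z up.
- lid_grip (a point): Green round plastic lid of the garlic jar: 56 mm across, smooth upright side 36 mm high (108 to 144 mm above the cart top), 20 mm clear gap below it down to the jar's shoulder. It turns about its vertical axis and cannot be lifted off. A white line runs from its top down its side. The point is on its axis at half its height, 126 mm above the cart top.
- lid (a joint): Turn of the lid, rad, growing clockwise seen from above; stops at 0 and 4.3. Starts at 0 to 0.5; light up to 3.07, then a sprung detent resists, up to 0.65 N m (a weak grip slips), until it clicks at 3.35 and draws the lid to the vent notch at 3.60. Let go at 3.07-3.35 it springs back; at 3.35-3.85 it settles near 3.60. Past 3.85 is the second click: wrong. Needs two or more regrasps.
- jar: The square glass garlic jar (96 mm wide, shoulder 88 mm high, neck 46 mm wide) in a steel holder 116 mm square, 32 mm high; fixed, cannot move or turn. Origin on its axis at the cart top, z up; its x axis points to the red vent mark, a red tab 11 by 6 mm on the shoulder, 35 mm from the axis.
- coaster: Round cork coaster, 120 mm across and 6 mm thick, fixed flat on the cart top. Origin at the centre of its underside (cart top), z up.
- rolling_pin: Beech rolling pin, loose, 310 mm long, barrel 46 mm thick; lies on the cart. Origin below its middle; x along it. Leave alone.
- dumpling_mold: Open yellow plastic dumpling mold lying flat, loose, 90 by 218 mm, 13 mm high. Origin at the centre of its underside, y along its length. Leave alone.
- vinegar_bottle: Amber glass bottle with red cap, loose, 56 mm across, 140 mm high. Origin at the centre of its underside. Leave alone.
- rice_bowl: White rice bowl, loose, 110 mm across, 55 mm high. Origin at the centre of its underside. Leave alone.
- tea_mug: Green mug, loose, 76 mm across, 85 mm high, handle to its +y. Origin at the centre of its underside. Leave alone.
Not all that is in view belongs to the job. Of the things that look like the jar, the smaller one is meant.

How it is judged (in metres and radians):
On the way, in this order (a step that is already met when the one before it is completed fails the run):
1. the dish stands upright on the coaster, let go (horizontal distance between dish_mid and coaster below 0.036 m and z of dish_mid in the frame of coaster below 0.026 m and angle between dish_mid's own z axis and vertical below 0.12 rad and linear speed of dish below 0.03 m/s and contact force between dish and the fingers below 0.2 N), for 0.2 s.
2. after that, the lid has clicked once, into the vent notch (value of joint lid between 3.48 and 3.72 rad), for 0.2 s.
At the end, for the whole second after the job is handed in: The dish stands upright and at rest on the coaster, released, its axis within 36 mm of the coaster's centre (so its foot is wholly on the cork); the lid rests in the vent notch, joint between 3.48 and 3.72 rad, not moving (all of step 1 and all of step 2 and velocity of joint lid between -0.05 and 0.05 rad/s); the robot touches nothing.
It fails at once if the lid is forced past its second click (value of joint lid above 3.9 rad).
It fails at once if the dish is dropped (moves faster than 0.7 m/s while no finger touches it, as after a fall of 25 mm) (linear speed of dish above 0.7 m/s and contact force between dish and the fingers below 0.05 N).
It fails at once if a bystander (rolling pin, dumpling mold, bottle, bowl or mug) is moved by more than 30 mm (distance of any of rolling_pin, dumpling_mold, vinegar_bottle, rice_bowl, tea_mug from where it was at the start of the episode above 0.03 m).
It also fails if it takes over 70 s, if anything falls off the work surface, if the arm or the gripper's body presses on something with over 40 N, if the wrist force passes 120 N, or if a joint passes its speed limit or range.

## Working session

There is one attempt and no reset: what is moved stays moved. The work goes in short steps, Python scripts to look and compute and a tool call to move; the robot and the scene stay as the last step left them, time stands still between calls to the robot, and variables do not carry over. Pictures are saved under pics/ and viewed, and the job is handed in when it is done.

Besides the shell and the picture viewer there is one more tool, called by a JSON object that holds its "api" and its "payload". carry_out: Moves the arm, as the interface text tells. Its arguments: {"type":"object","properties":{"increments":{"type":"array","items":{"type":"array","items":{"type":"array","items":{"type":"number","minimum":-1,"maximum":1}}}},"hand":{"type":"number"},"squeeze":{"type":"number"}},"required":["increments"]}

```bash
mkdir -p pics
cat > h.py <<'E'
import numpy as np, cv2
from rig import sense, optics, r, nets
def save(name,f): cv2.imwrite(f'pics/{name}.png',cv2.cvtColor(f['img'],cv2.COLOR_RGB2BGR))
def K(f):
    fl=f['img'].shape[0]/2/np.tan(np.radians(f['fov_y'])/2); return fl
def pts(f,us,vs):
    fl=K(f); z=f['range_z'][vs,us].astype(float)
    P=np.stack([(us-f['cx'])/fl*z,(vs-f['cy'])/fl*z,z],-1)
    return (P-np.array(f['t']))@np.array(f['R'])
def proj(f,X):
    c=np.array(f['R'])@np.array(X)+np.array(f['t']); fl=K(f)
    return f['cx']+fl*c[0]/c[2], f['cy']+fl*c[1]/c[2]
E
python3 - <<'E'
from h import *
print(sense()); print(r.tip_reach)
for c in ['scene','side','wrist']:
    f=optics.grab_frame(c); save(c+'0',f); print(c,f['fov_y'],f['cx'],f['cy'],np.array(f['t']).round(0), np.array(f['R']).round(2).tolist())
    for n in ['dish_mid','lid_grip','jar','coaster']:
        for d in nets.tip_of(n,c): print(n,round(d['confidence'],2),np.round(d['point']), np.round(proj(f,d['point'])))
E
```

```text
{'clock': 0.0, 'qpos': array([ 1.31458711e+00,  3.53661678e-01,  1.63416365e+00,  5.94183731e-05,
        1.15518366e+00, -2.39850822e-03]), 'qvel': array([-0.0002277 ,  0.00146125,  0.0009954 ,  0.00066618, -0.0005993 ,
       -0.00012906]), 'joint_efforts': array([ 1.92934249e-04, -6.05245042e+01, -3.42065799e+01, -2.74845047e-05,
        9.38231475e-03, -3.86122878e-06]), 'eef_pos': array([156.80019353, 604.53833455, 252.54057722]), 'tcp_rot': array([-3.14017645e+00, -5.77229374e-05,  2.88775787e+00]), 'contact_force': array([-0.87443333, -0.81526763, -0.33672415]), 'wrist_torque': array([-0.01408428,  0.0125021 , -0.00120696]), 'opening': 1.0026536902497987}
22.0
scene 55.664101515620565 252.13464365355168 189.7401933517483 [-320. -134. 1328.] [[0.66, 0.75, -0.01], [0.42, -0.38, -0.83], [-0.63, 0.54, -0.56]]
dish_mid 0.61 [ 517. -117.  162.] [222. 186.]
lid_grip 0.91 [ 516. -114.  131.] [223. 196.]
lid_grip 0.79 [342.  36. 162.] [228. 141.]
lid_grip 0.5 [683. -45.  -4.] [291. 260.]
jar 0.79 [ 516. -112.   -1.] [227. 237.]
jar 0.58 [341.  33.   1.] [229. 188.]
coaster 0.74 [528. 157.  -4.] [301. 200.]
side 51.72884892164962 264.58474334082615 183.53163152110324 [-391.  318. 1076.] [[0.74, -0.68, -0.0], [-0.5, -0.55, -0.67], [0.45, 0.49, -0.74]]
dish_mid 0.73 [ 515. -114.  158.] [287. 189.]
lid_grip 0.87 [341.  38. 157.] [206. 191.]
lid_grip 0.73 [ 518. -115.  129.] [288. 195.]
lid_grip 0.59 [ 518. -113.  155.] [288. 189.]
jar 0.69 [ 514. -113.    2.] [285. 222.]
jar 0.68 [341.  37.   3.] [212. 223.]
coaster 0.9 [523. 158.   0.] [233. 175.]
wrist 58.91004099929834 257.12014897676704 191.3662675058592 [-625.  -36.  378.] [[0.25, 0.97, 0.0], [0.93, -0.24, 0.27], [0.27, -0.07, -0.96]]
```

Run:
```python
import cv2,numpy as np
a=cv2.imread('pics/scene0.png');b=cv2.imread('pics/side0.png')
cv2.imwrite('pics/s0big.png',cv2.resize(a,(800,600)))
cv2.imwrite('pics/d0big.png',cv2.resize(b,(800,600)))
c1=cv2.resize(a[120:260,170:310],(400,400),interpolation=cv2.INTER_CUBIC)
c2=cv2.resize(b[140:260,170:330],(400,300),interpolation=cv2.INTER_CUBIC)
o=np.zeros((400,800,3),np.uint8);o[:,:400]=c1;o[:300,400:]=c2
cv2.imwrite('pics/crop0.png',o)
```

```text
(no output)
```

View pics/s0big.png

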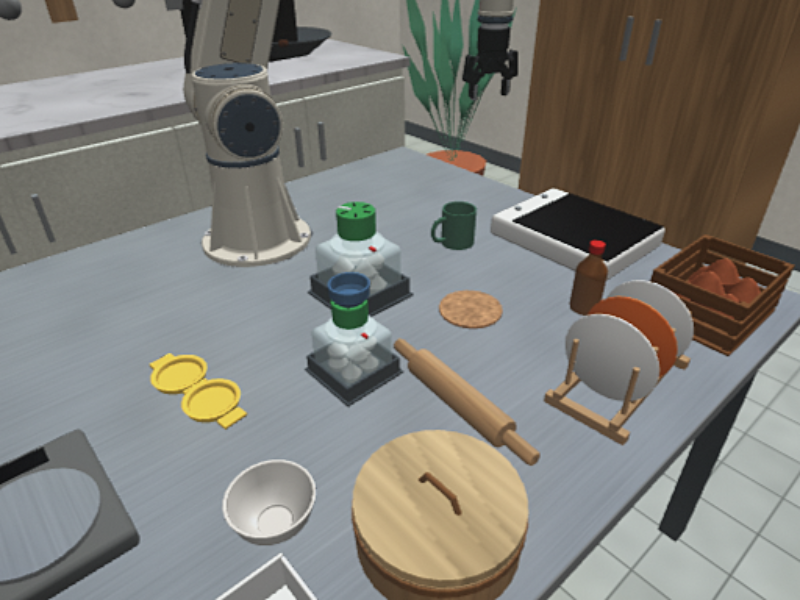

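View pics/d0big.png

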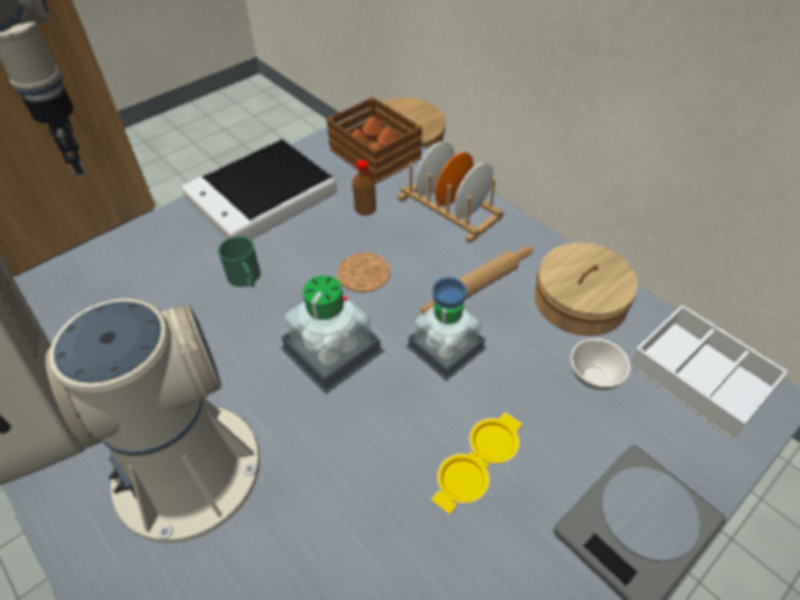

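View pics/crop0.png

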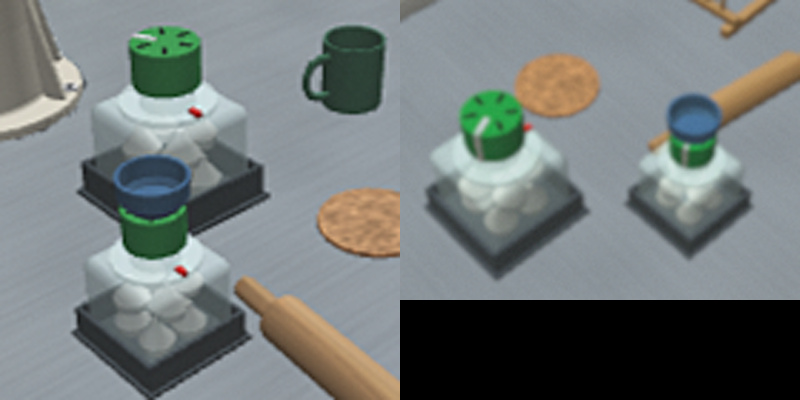

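The large jar at scene (228,141) is a look-alike. The target is the smaller jar at (223,196), with the blue dish on its lid. The coaster is at (301,200), and the crop confirms these. Next I measure them precisely.

```bash
cat >> h.py <<'E'
from scipy.optimize import least_squares
def circ(P,R=None):
    c0=P[:,:2].mean(0)
    if R: s=least_squares(lambda c:np.hypot(*(P[:,:2]-c).T)-R,c0,loss='soft_l1'); return s.x,np.abs(s.fun).mean()
    s=least_squares(lambda c:np.hypot(*(P[:,:2]-c[:2]).T)-c[2],[*c0,50],loss='soft_l1'); return s.x,np.abs(s.fun).mean()
def maskpts(f,m):
    vs,us=np.nonzero(m&(f['range_z']>0)); return pts(f,us,vs)
E
python3 - <<'E'
from h import *
for c in ['scene','side']:
    f=optics.grab_frame(c)
    for n in ['dish_mid','coaster','lid_grip']:
        for d in nets.trace(n,c)[:3]:
            m=d['mask']; P=maskpts(f,m)
            vs,us=np.nonzero(m)
            print(c,n,round(d['confidence'],2),len(P),'px',us.mean().round(),vs.mean().round(),'mean',P.mean(0).round(1),'min',np.percentile(P,2,0).round(1),'max',np.percentile(P,98,0).round(1))
            if n=='dish_mid':
                z=P[:,2]; top=P[z>np.percentile(z,98)-5]; print('rim',circ(top,31.5),len(top)); w=P[z<165]; print('wall fit',circ(w),len(w))
            if n=='lid_grip':
                w=P[(P[:,2]>110)&(P[:,2]<138)]
                if len(w)>5: print('lidside',circ(w),circ(w,28))
            if n=='coaster':
                ctr,hull=None,cv2.findContours(m.astype(np.uint8),0,1)[0]
                h=max(hull,key=len)[:,0]; 
                # intersect rays with z=6
                fl=K(f); D=np.stack([(h[:,0]-f['cx'])/fl,(h[:,1]-f['cy'])/fl,np.ones(len(h))],-1)@np.array(f['R']); C=-np.array(f['R']).T@np.array(f['t'])
                Q=C+D*((6-C[2])/D[:,2])[:,None]; print('coaster',circ(Q))
E
```

```text
scene dish_mid 0.75 504 px 223.0 185.0 mean [ 517.2 -112.3  163. ] min [ 489.2 -143.5  146.9] max [548.9 -85.  175.1]
rim (array([ 518.62405308, -113.79675803]), np.float64(1.9978032971559256)) 141
wall fit (array([ 519.68160529, -114.09574504,   27.67220371]), np.float64(3.0261148826458815)) 275
scene coaster 0.7 738 px 301.0 197.0 mean [530.6 155.6   6.1] min [475.4 103.2   3.5] max [581.4 210.7   8.5]
coaster (array([529.01936257, 156.96011036,  57.89126588]), np.float64(1.2770203655247))
scene coaster 0.58 1970 px 298.0 256.0 mean [705.  -53.4  34.7] min [544.8 -72.5   0.6] max [836.5 -22.2  47.1]
coaster (array([727.8657008 , 365.61843246, 425.34303808]), np.float64(21.75444666204027))
scene lid_grip 0.96 544 px 228.0 141.0 mean [358.   24.6 171.3] min [316.7   0.4 141.8] max [380.   61.6 186.2]
scene lid_grip 0.85 293 px 224.0 201.0 mean [ 535.2 -126.   130.7] min [ 512.2 -141.5  113.1] max [545.3 -97.1 145.7]
lidside (array([ 517.16877971, -113.80476859,   27.48137329]), np.float64(0.7111941400050514)) (array([ 516.64194007, -113.47224548]), np.float64(0.7258225943873006))
sce
[... 417 characters left out ...]
aster 0.95 731 px 232.0 174.0 mean [520.9 154.7   6.3] min [466.5 101.1  -0.7] max [578.3 211.9  10.7]
coaster (array([521.67438332, 156.04258155,  60.9045526 ]), np.float64(1.6050836776429052))
side lid_grip 0.79 607 px 207.0 190.0 mean [335.2  26.  175.4] min [306.5   0.5 141.4] max [369.5  66.4 187.1]
side lid_grip 0.51 206 px 287.0 201.0 mean [ 503.3 -127.9  127.3] min [ 487.1 -142.2   92.9] max [549.  -92.5 157.5]
lidside (array([ 515.22407195, -113.26657485,   27.70268673]), np.float64(0.8126939767540508)) (array([ 515.50238066, -113.03654908]), np.float64(0.8113395407169326))
side lid_grip 0.45 673 px 232.0 174.0 mean [522.3 157.6   6.2] min [468.5 105.7   1.7] max [577.3 212.   10.6]
```

```bash
cat >> h.py <<'E'
from scipy.spatial.transform import Rotation as Ro
def plan(pos,yaw=None):
    s=sense(); R=Ro.from_euler('xyz',s['tcp_rot'])
    y=s['tcp_rot'][2] if yaw is None else yaw
    T=Ro.from_euler('xyz',[np.pi,0,y])
    d=R.inv().apply(np.array(pos)-s['eef_pos'])/400
    w=(R.inv()*T).as_rotvec(); 
    print('clock',s['clock'].__round__(2),'pos',s['eef_pos'].round(1),'rpy',s['tcp_rot'].round(4),'q',s['qpos'].round(2),'F',s['contact_force'].round(1),'op',round(s['opening'],3))
    print('shift norm',d.round(4),'turn norm',(w/np.radians(60)).round(4))
E
python3 -c "
from h import *
plan([517,-113.5,290])
f=optics.grab_frame('wrist'); print(-np.array(f['R']).T@f['t'])"
```

```text
clock 1.15 pos [156.9 605.  253.3] rpy [3.1416 0.     2.8878] q [ 1.31  0.35  1.63 -0.    1.16 -0.  ] F [-0.8 -0.5  0.8] op 1.002
shift norm [-1.3224 -1.5126 -0.0918] turn norm [0. 0. 0.]
[ 89.65431192 621.81355169 373.31932297]
```

{"api": "carry_out", "payload": {"increments": [[[-0.066, -0.0756, -0.006], [-0.132, -0.1512, -0.012], [-0.198, -0.2268, -0.018], [-0.264, -0.3024, -0.024], [-0.33, -0.378, -0.03]]], "hand": 0, "squeeze": 30}}

```text
invalid input
```

{"api": "carry_out", "payload": {"increments": [[[-0.066, -0.0756, -0.006], [-0.132, -0.1512, -0.012], [-0.198, -0.2268, -0.018], [-0.264, -0.3024, -0.024], [-0.33, -0.378, -0.03]]]}}

```text
invalid input
```

{"api": "carry_out", "payload": {"increments": [[[-0.066, -0.0756, -0.006], [-0.132, -0.1512, -0.012], [-0.198, -0.2268, -0.018], [-0.264, -0.3024, -0.024], [-0.33, -0.378, -0.03]]]}}

```text
invalid input
```

Each row needs six numbers.

{"api": "carry_out", "payload": {"increments": [[[-0.066, -0.0756, -0.006, 0, 0, 0], [-0.132, -0.1512, -0.012, 0, 0, 0], [-0.198, -0.2268, -0.018, 0, 0, 0], [-0.264, -0.3024, -0.024, 0, 0, 0], [-0.33, -0.378, -0.03, 0, 0, 0]]], "hand": 0, "squeeze": 30}}

```text
clock: 1.62
eef_pos: [247.1, 423.8, 265.4]
tcp_rot: [3.141, 0.0, 2.888]
contact_force: [1.4, -1.3, 0.3]
opening: 1.0
```

{"api": "carry_out", "payload": {"increments": [[[-0.066, -0.0756, -0.006, 0, 0, 0], [-0.132, -0.1512, -0.012, 0, 0, 0], [-0.198, -0.2268, -0.018, 0, 0, 0], [-0.264, -0.3024, -0.024, 0, 0, 0], [-0.33, -0.378, -0.03, 0, 0, 0]]]}}

```text
clock: 2.03
eef_pos: [336.9, 244.3, 277.7]
tcp_rot: [3.141, 0.001, 2.888]
contact_force: [0.5, -0.3, 0.3]
opening: 1.001
```

{"api": "carry_out", "payload": {"increments": [[[-0.066, -0.0756, -0.006, 0, 0, 0], [-0.132, -0.1512, -0.012, 0, 0, 0], [-0.198, -0.2268, -0.018, 0, 0, 0], [-0.264, -0.3024, -0.024, 0, 0, 0], [-0.33, -0.378, -0.03, 0, 0, 0]]]}}

```text
clock: 2.45
eef_pos: [426.9, 64.5, 289.8]
tcp_rot: [3.141, 0.001, 2.888]
contact_force: [1.6, 0.6, 0.4]
opening: 1.0
```

```bash
python3 -c "
from h import *
plan([517,-113.5,290])
f=optics.grab_frame('wrist'); save('w1',f)
for n in ['dish_mid','coaster','jar']:
  for d in nets.tip_of(n,'wrist'): print(n,d)"
```

```text
clock 2.45 pos [426.9  64.5 289.8] rpy [3.1411e+00 1.0000e-03 2.8877e+00] q [ 0.15  0.    1.98  0.    1.16 -1.17] F [1.6 0.6 0.4] op 1.0
shift norm [-3.299e-01 -3.741e-01 -3.000e-04] turn norm [0.0005 0.0009 0.    ]
coaster {'point': [528.8, 156.0, 1.8], 'confidence': 0.71}
jar {'point': [514.7, -111.5, -2.7], 'confidence': 0.91}
```

View pics/w1.png

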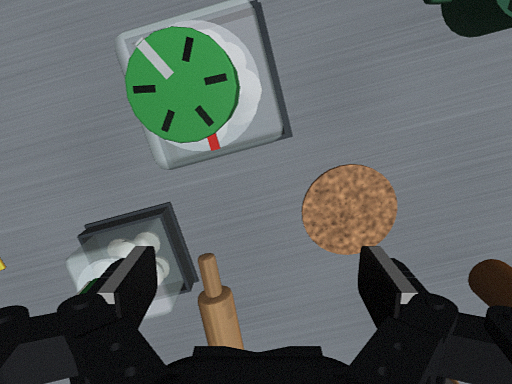

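The wrist view shows the large look-alike jar at (185,90), the coaster at (350,208), and part of the target jar at (130,260).

```bash
cat >> h.py <<'E'
def onplane(f,h,z):
    h=np.asarray(h,float); fl=K(f); R=np.array(f['R'])
    D=np.stack([(h[:,0]-f['cx'])/fl,(h[:,1]-f['cy'])/fl,np.ones(len(h))],-1)@R; C=-R.T@np.array(f['t'])
    return C+D*((z-C[2])/D[:,2])[:,None]
E
python3 -c "
from h import *
f=optics.grab_frame('wrist'); 
d=nets.trace('coaster','wrist')[0]; m=d['mask']; print(d['confidence'],m.sum())
h=max(cv2.findContours(m.astype(np.uint8),0,1)[0],key=len)[:,0]
h=h[h[:,1]<235]; print(circ(onplane(f,h,6)),circ(onplane(f,h,6),60)); print(maskpts(f,m)[:,2].mean())
"
```

```text
0.74 6721
(array([524.45144337, 158.1084631 ,  59.17213995]), np.float64(0.36932438347259533)) (array([525.28822206, 157.79195742]), np.float64(0.618321681484627))
5.641676203072584
```

{"api": "carry_out", "payload": {"increments": [[[-0.066, -0.0748, 0, 0, 0, 0], [-0.132, -0.1496, 0, 0, 0, 0], [-0.198, -0.2244, 0, 0, 0, 0], [-0.264, -0.2992, 0, 0, 0, 0], [-0.33, -0.374, 0, 0, 0, 0]]]}}

```text
clock: 3.17
eef_pos: [517.2, -111.1, 289.3]
tcp_rot: [3.141, 0.0, 2.891]
contact_force: [0.5, 0.4, -0.1]
opening: 1.0
```

```bash
python3 -c "
from h import *
plan([517,-113.5,220])
f=optics.grab_frame('wrist'); save('w2',f)
for d in nets.trace('dish_mid','wrist'):
    m=d['mask']; P=maskpts(f,m); z=P[:,2]; print(d['confidence'],len(P),P.mean(0),np.percentile(P,[2,98],0))
    top=P[z>np.percentile(z,98)-5]; print(circ(top,31.5),circ(top))
    h=max(cv2.findContours(m.astype(np.uint8),0,1)[0],key=len)[:,0]; print(circ(onplane(f,h,174)))
for d in nets.tip_of('dish_mid','wrist'): print(d)"
```

```text
clock 3.17 pos [ 517.2 -111.1  289.3] rpy [3.1413e+00 1.0000e-04 2.8911e+00] q [-0.21  0.17  1.8   0.    1.18 -1.54] F [ 0.5  0.4 -0.1] op 1.0
shift norm [-0.001  -0.0059  0.1733] turn norm [0.0003 0.0001 0.    ]
0.74 5823 [ 519.91382924 -114.09063059  157.34164342] [[ 487.64650825 -141.52536413  147.39355565]
 [ 545.15166215  -84.79078281  174.28786712]]
(array([ 516.54820991, -113.25669079]), np.float64(2.0983671202430214)) (array([ 516.4991035 , -113.23061843,   29.38513149]), np.float64(1.0407056986321803))
(array([ 516.20526371, -113.05668096,   31.4123003 ]), np.float64(0.3289880078451188))
{'point': [514.5, -111.1, 156.1], 'confidence': 0.69}
```

View pics/w2.png

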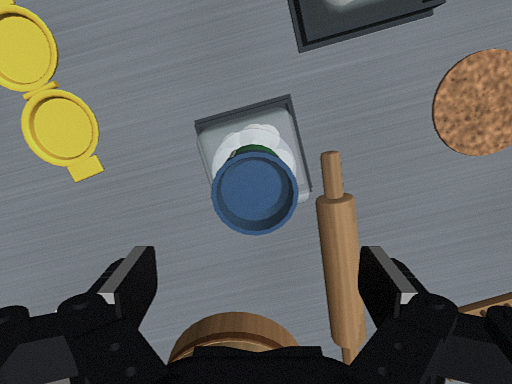

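The dish centre is (516.3, -113.1) with its rim at z 174, which fits. I'll descend around it, keeping the fingertips above the lid.

```bash
python3 -c "
from h import *
plan([516.3,-113.1,172])"
```

```text
clock 3.32 pos [ 517.4 -111.7  288.8] rpy [-3.1416e+00 -4.0000e-04  2.8874e+00] q [-0.22  0.17  1.8  -0.    1.18 -1.53] F [-0.7 -0.4  0.1] op 1.0
shift norm [ 0.0017 -0.004   0.2921] turn norm [-0.     -0.0004  0.    ]
```

{"api": "carry_out", "payload": {"increments": [[[0.001, -0.003, 0.07, 0, 0, 0], [0.0017, -0.004, 0.14, 0, 0, 0], [0.0017, -0.004, 0.21, 0, 0, 0], [0.0017, -0.004, 0.26, 0, 0, 0], [0.0017, -0.004, 0.292, 0, 0, 0]]]}}

```text
clock: 3.73
eef_pos: [513.8, -110.0, 170.2]
tcp_rot: [3.141, -0.004, 2.891]
contact_force: [-0.3, -0.4, -0.3]
opening: 0.999
```

```bash
python3 -c "
from h import *
plan([516.3,-113.1,172])
f=optics.grab_frame('wrist'); save('w3',f)"
```

```text
clock 3.73 pos [ 513.8 -110.   170.2] rpy [ 3.1414 -0.0036  2.8907] q [-0.21  0.3   1.92  0.    0.92 -1.53] F [-0.3 -0.4 -0.3] op 0.999
shift norm [-0.008  -0.0059 -0.0045] turn norm [ 0.0002 -0.0034 -0.    ]
```

View pics/w3.png

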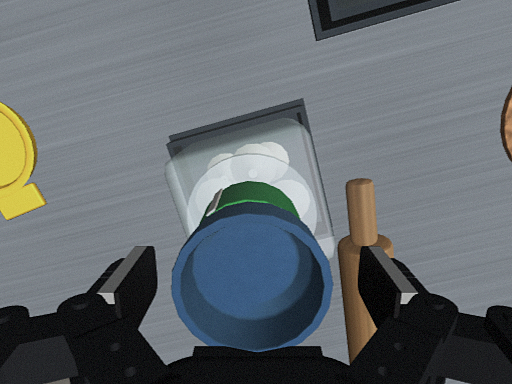

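The dish is centred between the fingers at (252,280). I'll let the arm settle and re-check before closing.

{"api": "carry_out", "payload": {"increments": [[[0, 0, 0, 0, 0, 0], [0, 0, 0, 0, 0, 0], [0, 0, 0, 0, 0, 0]]]}}

```text
clock: 4.03
eef_pos: [516.2, -112.1, 173.8]
tcp_rot: [3.141, 0.002, 2.889]
contact_force: [0.1, 0.0, 0.6]
opening: 0.998
```

```bash
python3 -c "
from h import *
plan([516.3,-113.1,172])"
```

```text
clock 4.03 pos [ 516.2 -112.1  173.8] rpy [3.1414e+00 1.8000e-03 2.8891e+00] q [-0.22  0.3   1.91  0.    0.93 -1.54] F [0.1 0.  0.6] op 0.998
shift norm [-0.0009 -0.0025  0.0044] turn norm [0.0002 0.0017 0.    ]
```

{"api": "carry_out", "payload": {"increments": [[[0, 0, 0, 0, 0, 0], [0, 0, 0, 0, 0, 0], [0, 0, 0, 0, 0, 0], [0, 0, 0, 0, 0, 0], [0, 0, 0, 0, 0, 0]]], "hand": 0.5, "squeeze": 25}}

```text
clock: 4.45
eef_pos: [516.1, -113.0, 173.8]
tcp_rot: [3.141, 0.002, 2.888]
contact_force: [-1.7, 1.3, 9.0]
opening: 0.721
```

{"api": "carry_out", "payload": {"increments": [[[0, 0, 0, 0, 0, 0], [0, 0, 0, 0, 0, 0], [0, 0, 0, 0, 0, 0]]]}}

```text
clock: 4.7
eef_pos: [516.1, -113.0, 173.8]
tcp_rot: [3.141, 0.002, 2.887]
contact_force: [-1.4, 1.6, 8.6]
opening: 0.718
```

```bash
python3 -c "
from h import *
plan([516.3,-113.1,172])
f=optics.grab_frame('wrist'); save('w4',f)"
```

```text
clock 4.7 pos [ 516.1 -113.   173.8] rpy [3.1413e+00 1.9000e-03 2.8874e+00] q [-0.22  0.3   1.91  0.    0.93 -1.54] F [-1.4  1.6  8.6] op 0.718
shift norm [-0.0004 -0.0002  0.0046] turn norm [0.0003 0.0018 0.    ]
```

View pics/w4.png

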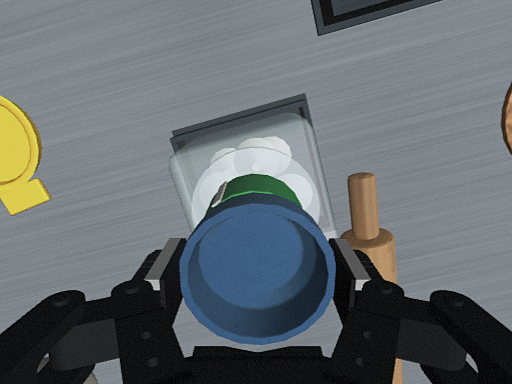

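Gripped at 61 mm, with the pads on both sides of the dish. Lifting now.

{"api": "carry_out", "payload": {"increments": [[[0, 0, -0.02, 0, 0, 0], [0, 0, -0.06, 0, 0, 0], [0, 0, -0.12, 0, 0, 0], [0, 0, -0.16, 0, 0, 0], [0, 0, -0.18, 0, 0, 0]]]}}

```text
clock: 5.17
eef_pos: [516.4, -113.1, 247.2]
tcp_rot: [3.141, 0.003, 2.888]
contact_force: [0.6, 0.1, -0.6]
opening: 0.717
```

```bash
python3 -c "
from h import *
plan([525,157.5,240])
f=optics.grab_frame('scene'); save('s5',f)
cv2.imwrite('pics/s5c.png',cv2.resize(cv2.imread('pics/s5.png')[90:260,150:330],(720,680))[:600])
f=optics.grab_frame('wrist'); save('w5',f)"
```

```text
clock 5.17 pos [ 516.4 -113.1  247.2] rpy [3.1415 0.0033 2.8876] q [-0.22  0.21  1.85 -0.    1.08 -1.54] F [ 0.6  0.1 -0.6] op 0.717
shift norm [0.1494 0.6602 0.0176] turn norm [0.0001 0.0032 0.    ]
```

View pics/s5c.png

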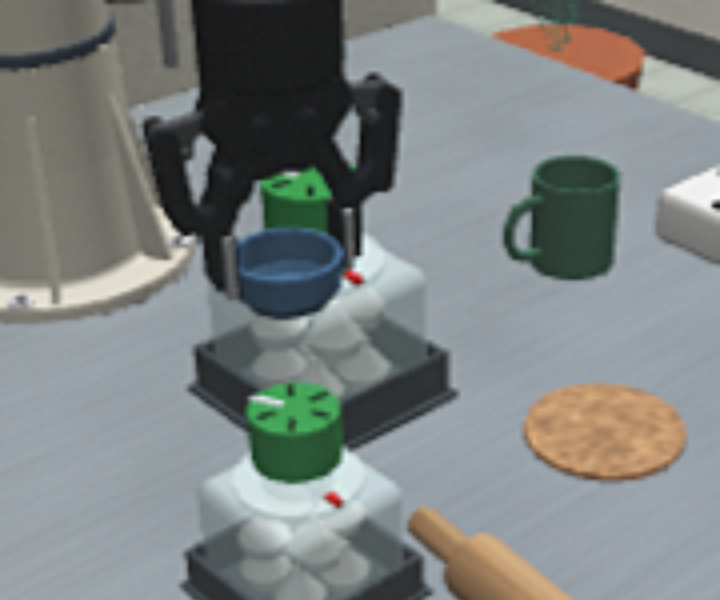

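View pics/w5.png

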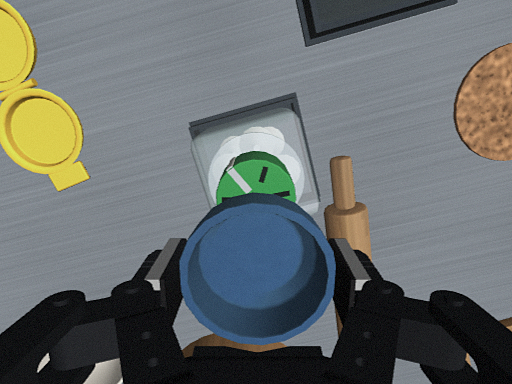

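The dish is held level and the lid's white line shows at wrist (238,175). Before carrying over, I check the clearance between the pin end and the fingers at the coaster.

```bash
python3 -c "
from h import *
f=optics.grab_frame('scene')
print(onplane(f,[[255,221],[259,226],[345,293]],25).round())"
```

```text
[[540. -35.  25.]
 [562. -41.  25.]
 [842. -53.  25.]]
```

{"api": "carry_out", "payload": {"increments": [[[0.009, 0.04, 0, 0, 0, 0], [0.025, 0.11, 0, 0, 0, 0], [0.041, 0.18, 0, 0, 0, 0], [0.057, 0.25, 0, 0, 0, 0], [0.073, 0.32, 0, 0, 0, 0]]]}}

```text
clock: 5.73
eef_pos: [518.4, 19.5, 243.0]
tcp_rot: [-3.141, -0.002, 2.887]
contact_force: [1.1, 0.2, -1.0]
opening: 0.722
```

{"api": "carry_out", "payload": {"increments": [[[0.016, 0.07, 0, 0, 0, 0], [0.032, 0.14, 0, 0, 0, 0], [0.048, 0.21, 0, 0, 0, 0], [0.064, 0.28, 0, 0, 0, 0], [0.076, 0.34, 0, 0, 0, 0]]]}}

```text
clock: 6.15
eef_pos: [523.1, 159.2, 242.9]
tcp_rot: [-3.141, -0.002, 2.888]
contact_force: [0.8, 0.0, -1.5]
opening: 0.717
```

{"api": "carry_out", "payload": {"increments": [[[0, 0, 0, 0, 0, 0], [0, 0, 0, 0, 0, 0]]]}}

```text
clock: 6.32
eef_pos: [523.3, 158.5, 243.0]
tcp_rot: [-3.14, -0.002, 2.89]
contact_force: [-0.1, -0.7, -0.5]
opening: 0.72
```

```bash
python3 -c "
from h import *
plan([525,157.5,60])
f=optics.grab_frame('wrist'); save('w6',f)
f=optics.grab_frame('side'); save('d6',f)"
```

```text
clock 6.32 pos [523.3 158.5 243. ] rpy [-3.1403e+00 -2.0000e-03  2.8902e+00] q [ 0.29  0.24  1.81 -0.    1.09 -1.03] F [-0.1 -0.7 -0.5] op 0.72
shift norm [-0.0057 -0.0007  0.4575] turn norm [-0.0013 -0.0019  0.    ]
```

View pics/w6.png

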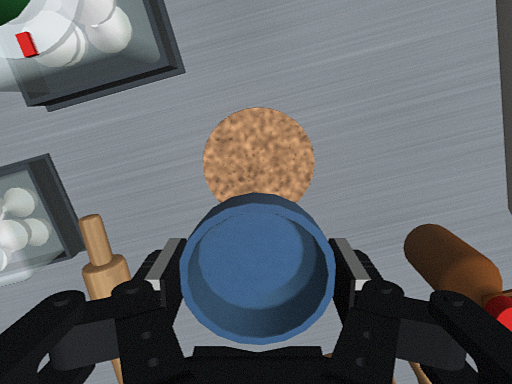

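{"api": "carry_out", "payload": {"increments": [[[-0.001, 0, 0.04, 0, 0, 0], [-0.003, 0, 0.11, 0, 0, 0], [-0.0057, 0, 0.19, 0, 0, 0], [-0.0057, 0, 0.27, 0, 0, 0], [-0.0057, 0, 0.34, 0, 0, 0]]]}}

```text
clock: 6.83
eef_pos: [525.7, 155.5, 106.6]
tcp_rot: [-3.141, -0.001, 2.886]
contact_force: [-0.4, 0.1, -2.7]
opening: 0.717
```

{"api": "carry_out", "payload": {"increments": [[[0, 0, 0.06, 0, 0, 0], [0, 0, 0.11, 0, 0, 0], [0, 0, 0.14, 0, 0, 0], [0, 0, 0.147, 0, 0, 0], [0, 0, 0.147, 0, 0, 0]]]}}

```text
clock: 7.25
eef_pos: [526.0, 156.3, 49.2]
tcp_rot: [-3.141, -0.001, 2.887]
contact_force: [0.8, -0.0, 0.2]
opening: 0.715
```

```bash
python3 -c "
from h import *
plan([525,157.5,36])
f=optics.grab_frame('wrist'); save('w7',f)
f=optics.grab_frame('side'); save('d7',f)
d=nets.tip_of('dish_mid','side'); print(d)
a=cv2.imread('pics/d7.png')[120:240,180:300]
o=np.zeros((384,512+384,3),np.uint8); o[:,:512]=cv2.imread('pics/w7.png'); o[:,512:]=cv2.resize(a,(384,384)); cv2.imwrite('pics/c7.png',cv2.resize(o,(800,343)))"
```

```text
clock 7.25 pos [526.  156.3  49.2] rpy [-3.1407e+00 -1.3000e-03  2.8870e+00] q [ 0.29  0.52  1.94 -0.    0.69 -1.03] F [ 0.8 -0.   0.2] op 0.715
shift norm [0.0031 0.0023 0.0329] turn norm [-0.0008 -0.0012  0.    ]
[{'point': [528.5, 159.7, 32.0], 'confidence': 0.5}, {'point': [321.0, 334.4, 1.8], 'confidence': 0.38}, {'point': [382.9, -329.2, 0.9], 'confidence': 0.33}]
```

View pics/c7.png

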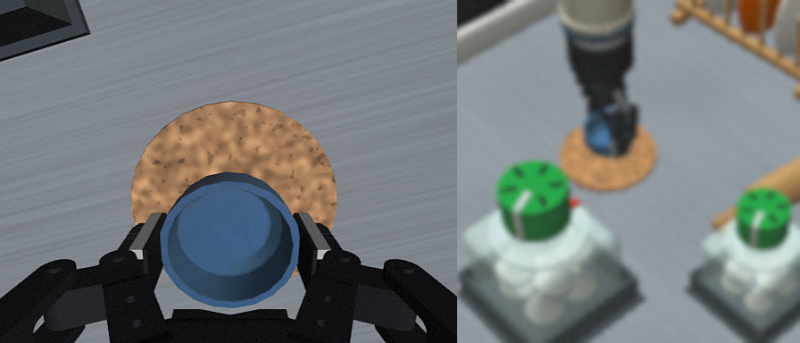

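The dish is over the cork, at about z 20 underside. Lowering slowly.

{"api": "carry_out", "payload": {"increments": [[[0.002, 0.002, 0.008, 0, 0, 0], [0.003, 0.002, 0.016, 0, 0, 0], [0.003, 0.002, 0.023, 0, 0, 0], [0.003, 0.002, 0.029, 0, 0, 0], [0.003, 0.002, 0.029, 0, 0, 0]]]}}

```text
clock: 7.82
eef_pos: [525.0, 158.1, 37.6]
tcp_rot: [-3.141, -0.001, 2.888]
contact_force: [-0.1, 0.3, -1.2]
opening: 0.723
```

{"api": "carry_out", "payload": {"increments": [[[0, 0, 0.002, 0, 0, 0], [0, 0, 0.003, 0, 0, 0], [0, 0, 0.004, 0, 0, 0], [0, 0, 0.004, 0, 0, 0]]]}}

```text
clock: 8.15
eef_pos: [525.3, 158.2, 36.4]
tcp_rot: [-3.142, -0.0, 2.888]
contact_force: [0.5, 0.5, -0.7]
opening: 0.723
```

{"api": "carry_out", "payload": {"increments": [[[0, 0, 0.001, 0, 0, 0], [0, 0, 0.002, 0, 0, 0], [0, 0, 0.003, 0, 0, 0], [0, 0, 0.003, 0, 0, 0]]]}}

```text
clock: 8.48
eef_pos: [525.4, 158.2, 35.9]
tcp_rot: [3.142, 0.0, 2.888]
contact_force: [-3.1, -0.7, 7.9]
opening: 0.721
```

{"api": "carry_out", "payload": {"increments": [[[0, 0, 0.001, 0, 0, 0], [0, 0, 0.002, 0, 0, 0], [0, 0, 0.003, 0, 0, 0], [0, 0, 0.003, 0, 0, 0]]]}}

```text
clock: 8.82
eef_pos: [525.4, 158.2, 35.8]
tcp_rot: [3.141, 0.0, 2.888]
contact_force: [-5.8, -2.5, 22.8]
opening: 0.719
```

Contact. I ease off slightly, then release slowly.

{"api": "carry_out", "payload": {"increments": [[[0, 0, -0.003, 0, 0, 0], [0, 0, -0.003, 0, 0, 0], [0, 0, -0.003, 0, 0, 0]]]}}

```text
clock: 9.07
eef_pos: [525.6, 158.3, 35.9]
tcp_rot: [3.141, 0.001, 2.888]
contact_force: [-2.9, -0.0, 10.9]
opening: 0.719
```

{"api": "carry_out", "payload": {"increments": [[[0, 0, 0, 0, 0, 0], [0, 0, 0, 0, 0, 0], [0, 0, 0, 0, 0, 0], [0, 0, 0, 0, 0, 0], [0, 0, 0, 0, 0, 0]]], "hand": 0}}

```text
clock: 9.48
eef_pos: [525.2, 158.1, 35.1]
tcp_rot: [-3.141, -0.0, 2.888]
contact_force: [-0.0, 0.4, 1.0]
opening: 0.999
```

{"api": "carry_out", "payload": {"increments": [[[0, 0, -0.02, 0, 0, 0], [0, 0, -0.06, 0, 0, 0], [0, 0, -0.12, 0, 0, 0], [0, 0, -0.2, 0, 0, 0], [0, 0, -0.27, 0, 0, 0]]]}}

```text
clock: 9.9
eef_pos: [525.1, 158.1, 145.0]
tcp_rot: [-3.141, -0.0, 2.888]
contact_force: [0.5, 0.4, 0.1]
opening: 0.998
```

{"api": "carry_out", "payload": {"increments": [[[0, 0, -0.08, 0, 0, 0], [0, 0, -0.16, 0, 0, 0], [0, 0, -0.22, 0, 0, 0], [0, 0, -0.25, 0, 0, 0]]]}}

```text
clock: 10.23
eef_pos: [526.5, 158.5, 247.3]
tcp_rot: [3.139, 0.004, 2.888]
contact_force: [0.6, -0.3, 0.6]
opening: 0.999
```

```bash
python3 -c "
from h import *
plan([516.2,-113.2,245],2.888)
f=optics.grab_frame('wrist'); save('w8',f)
for d in nets.trace('dish_mid','wrist')[:1]:
    m=d['mask']; P=maskpts(f,m); print(d['confidence'],len(P),np.percentile(P,[2,98],0).round(1))
    h=max(cv2.findContours(m.astype(np.uint8),0,1)[0],key=len)[:,0]; print(circ(onplane(f,h,36)))
m=nets.trace('coaster','wrist')[0]['mask']
h=max(cv2.findContours(m.astype(np.uint8),0,1)[0],key=len)[:,0]; Q=onplane(f,h,6); print(circ(Q))
"
```

```text
clock 10.23 pos [526.5 158.5 247.3] rpy [3.139  0.0042 2.8877] q [ 0.29  0.24  1.8   0.    1.09 -1.03] F [ 0.6 -0.3  0.6] op 0.999
shift norm [-0.1456 -0.664   0.0047] turn norm [ 0.0025  0.004  -0.0003]
0.66 3130 [[497.9 129.2   9.1]
 [554.9 186.2  36.4]]
(array([526.36029255, 157.96696579,  31.24989005]), np.float64(0.3114901317440522))
(array([525.55802801, 158.5838729 ,  59.28167374]), np.float64(0.3883128745691889))
```

View pics/w8.png

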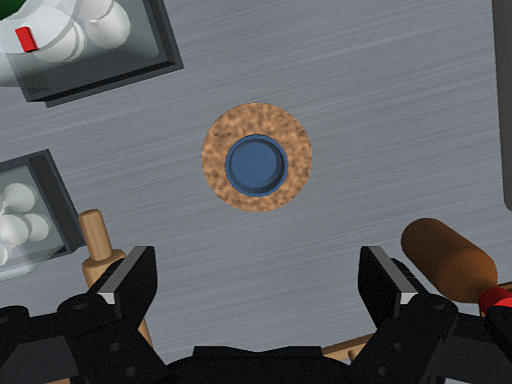

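The dish is upright within 1 mm of the coaster's centre and released. Now back over the jar to read the lid angle.

{"api": "carry_out", "payload": {"increments": [[[-0.016, -0.07, 0, 0, 0, 0], [-0.036, -0.16, 0, 0, 0, 0], [-0.056, -0.25, 0, 0, 0, 0], [-0.075, -0.34, 0, 0, 0, 0], [-0.093, -0.43, 0, 0, 0, 0]]]}}

```text
clock: 10.8
eef_pos: [516.6, -19.1, 240.9]
tcp_rot: [-3.141, -0.004, 2.888]
contact_force: [1.0, -0.7, -0.4]
opening: 1.001
```

{"api": "carry_out", "payload": {"increments": [[[-0.02, -0.09, 0, 0, 0, 0], [-0.04, -0.17, 0, 0, 0, 0], [-0.053, -0.234, 0, 0, 0, 0], [-0.053, -0.234, 0, 0, 0, 0], [-0.053, -0.234, 0, 0, 0, 0]]]}}

```text
clock: 11.22
eef_pos: [513.9, -114.5, 241.1]
tcp_rot: [3.142, -0.004, 2.885]
contact_force: [-0.6, 0.8, -0.4]
opening: 1.0
```

```bash
python3 -c "
from h import *
plan([516.2,-113.2,245],2.888)
f=optics.grab_frame('wrist'); save('w9',f)
d=nets.trace('lid_grip','wrist')
for x in d[:2]:
    m=x['mask']; P=maskpts(f,m); t=m&0; print(x['confidence'],m.sum(),P.mean(0),np.percentile(P,[2,98],0).round(1).tolist())
    T=P[P[:,2]>140]; print(len(T),circ(T))
for d in nets.tip_of('jar','wrist')+nets.tip_of('lid_grip','wrist'): print(d)
cv2.imwrite('pics/w9c.png',cv2.resize(cv2.imread('pics/w9.png')[100:250,170:340],(680,600)))"
```

```text
clock 11.22 pos [ 513.9 -114.5  241.1] rpy [ 3.1416 -0.0037  2.885 ] q [-0.22  0.22  1.85  0.    1.08 -1.54] F [-0.6  0.8 -0.4] op 1.0
shift norm [-0.0046  0.0046 -0.0098] turn norm [ 0.     -0.0035 -0.0029]
0.92 5628 [ 513.76492767 -113.90110499  140.831412  ] [[489.1, -139.6, 110.8], [541.3, -89.3, 144.9]]
5046 (array([ 515.6102647, -114.3828221,   19.5161459]), np.float64(5.391351626369301))
{'point': [517.1, -113.8, -2.1], 'confidence': 0.77}
{'point': [517.4, -113.9, 128.3], 'confidence': 0.29}
{'point': [517.2, -113.3, 124.6], 'confidence': 0.66}
```

View pics/w9c.png

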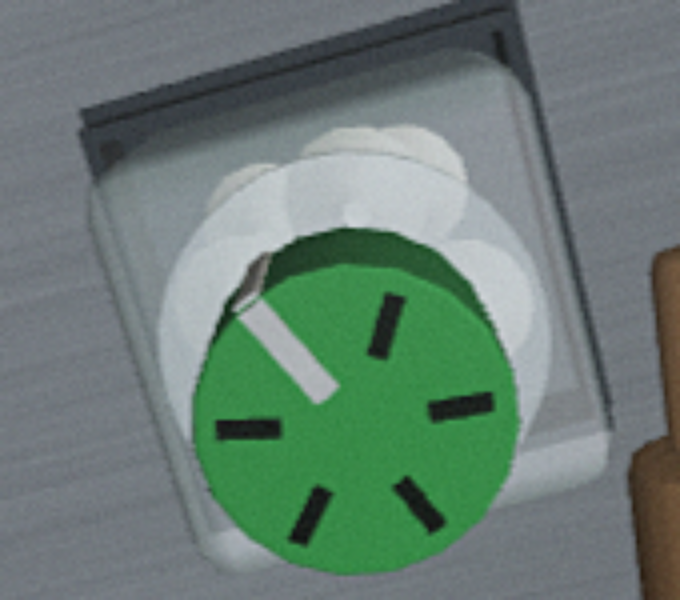

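```bash
python3 -c "
from h import *
f=optics.grab_frame('wrist')
A=onplane(f,[[170+328/4,100+390/4],[170+245/4,100+308/4]],144); print(A.round(1)); d=A[1]-A[0]; al=np.arctan2(d[1],d[0])
m=(f['img'][...,1].astype(int)-f['img'][...,0]>40); m[:100]=0; m[260:]=0; m[:,:190]=0;m[:,330:]=0
vs,us=np.nonzero(m); P=pts(f,us,vs); k=P[:,2]>138; h=np.stack([us[k],vs[k]],-1); h=cv2.convexHull(h.astype(np.int32))[:,0]; print('lid', circ(onplane(f,h,144)))
c=np.array([516.2,-113.3]); q=A[1,:2]-c; print('line az',al,np.arctan2(q[1],q[0]))
g=optics.grab_frame('scene'); im=g['img'].astype(int)
m=(im[...,0]>150)&(im[...,1]<80)&(im[...,2]<80); vs,us=np.nonzero(m); k=(us>215)&(us<250)&(vs>200)&(vs<230); print(us[k].mean(),vs[k].mean(),k.sum())
for z in (88,91):
  B=onplane(g,[[us[k].mean(),vs[k].mean()]],z)[0]; q=B[:2]-c; print(B.round(1),np.hypot(*q),'mark az',np.arctan2(q[1],q[0]), 'lid joint',3.6-(al-np.arctan2(q[1],q[0]))%(2*np.pi))
"
```

```text
[[ 511.  -115.5  144. ]
 [ 493.9 -125.2  144. ]]
lid (array([ 515.86804747, -114.40898246,   27.43677198]), np.float64(0.17762101910318684))
line az -2.6266218424894725 -2.651433326344553
233.0 214.5 4
[ 544.1 -109.1   88. ] 28.16411720243068 mark az 0.14836775220258006 lid joint 0.0918042875124665
[ 547.1 -111.4   91. ] 31.004255612847274 mark az 0.06004042598151332 lid joint 0.0034769612913998493
```

```bash
python3 -c "
from h import *
f=optics.grab_frame('wrist')
A=onplane(f,[[170+80/4,100+108/4],[170+470/4,100+6/4]],32); print(A.round(1)); d=A[1]-A[0]; print('edge az',np.arctan2(d[1],d[0]))
A=onplane(f,[[170+525/4,100+12/4],[170+608/4,100+400/4]],32); print(A.round(1)); d=A[1]-A[0]; print('edge az',np.arctan2(d[1],d[0]))
"
```

```text
[[ 460.7 -165.5   32. ]
 [ 461.   -69.5   32. ]]
edge az 1.5678637306421863
[[465.5 -57.3  32. ]
 [564.4 -57.4  32. ]]
edge az -0.0010523203417394638
```

{"api": "carry_out", "payload": {"increments": [[[0, 0, 0, 0, 0, -0.11], [0, 0, 0, 0, 0, -0.225], [0, 0, 0, 0, 0, -0.34], [0, 0, 0, 0, 0, -0.455], [0, 0, 0, 0, 0, -0.57]]]}}

```text
clock: 11.98
eef_pos: [515.3, -113.0, 243.4]
tcp_rot: [-3.141, 0.0, -2.792]
contact_force: [-0.6, -0.6, 0.2]
opening: 1.002
```

{"api": "carry_out", "payload": {"increments": [[[0, 0, 0, 0, 0, -0.115], [0, 0, 0, 0, 0, -0.23], [0, 0, 0, 0, 0, -0.345], [0, 0, 0, 0, 0, -0.46], [0, 0, 0, 0, 0, -0.57]]]}}

```text
clock: 12.4
eef_pos: [515.3, -113.0, 243.3]
tcp_rot: [-3.141, 0.0, -2.195]
contact_force: [0.2, -0.2, 0.5]
opening: 1.0
```

{"api": "carry_out", "payload": {"increments": [[[0, 0, 0, 0, 0, -0.08], [0, 0, 0, 0, 0, -0.115], [0, 0, 0, 0, 0, -0.115], [0, 0, 0, 0, 0, -0.115]]]}}

```text
clock: 12.73
eef_pos: [515.3, -113.1, 243.3]
tcp_rot: [-3.141, 0.0, -2.082]
contact_force: [0.0, -0.5, 0.3]
opening: 0.997
```

```bash
python3 -c "
from h import *
plan([516.0,-113.5,131],4.2)
f=optics.grab_frame('wrist'); save('w10',f)
m=(f['img'][...,1].astype(int)-f['img'][...,0]>40); m[260:]=0; m[:,:190]=0;m[:,330:]=0
vs,us=np.nonzero(m); P=pts(f,us,vs); k=(P[:,2]>138)&(P[:,2]<150); h=np.stack([us[k],vs[k]],-1); h=cv2.convexHull(h.astype(np.int32))[:,0]; print('lid', circ(onplane(f,h,144)))
"
```

```text
clock 12.73 pos [ 515.3 -113.1  243.3] rpy [-3.1414e+00  1.0000e-04 -2.0819e+00] q [-0.22  0.21  1.85  0.    1.08 -2.85] F [ 0.  -0.5  0.3] op 0.997
shift norm [-1.000e-04 -2.000e-03  2.809e-01] turn norm [-0.0001  0.0001  0.0012]
lid (array([ 516.13520934, -115.0854642 ,   27.31674928]), np.float64(0.09915388365364612))
```

View pics/w10.png

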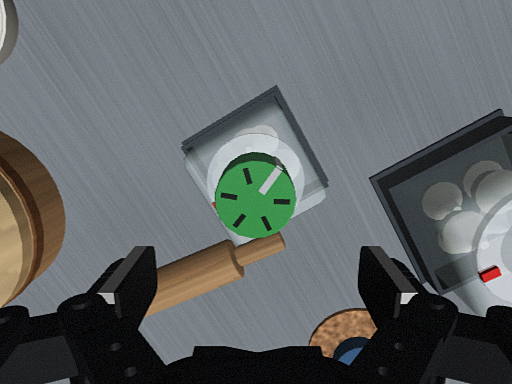

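The lid is centred at (516,-113.7), and the jar is square to the world, so the red mark is at azimuth ≈0. The lid is therefore near joint 0. Descending to grip it.

{"api": "carry_out", "payload": {"increments": [[[0, -0.002, 0.06, 0, 0, 0], [0, -0.002, 0.13, 0, 0, 0], [0, -0.002, 0.2, 0, 0, 0], [0, -0.002, 0.26, 0, 0, 0], [0, -0.002, 0.285, 0, 0, 0]]]}}

```text
clock: 13.2
eef_pos: [514.2, -113.5, 126.5]
tcp_rot: [3.138, -0.001, -2.082]
contact_force: [-0.4, 1.2, -0.5]
opening: 1.004
```

{"api": "carry_out", "payload": {"increments": [[[0, 0, 0, 0, 0, 0], [0, 0, 0, 0, 0, 0], [0, 0, 0, 0, 0, 0]]]}}

```text
clock: 13.45
eef_pos: [516.9, -114.2, 130.6]
tcp_rot: [-3.14, 0.001, -2.081]
contact_force: [0.5, 0.3, -0.6]
opening: 0.998
```

{"api": "carry_out", "payload": {"increments": [[[0, 0, 0, 0, 0, 0], [0, 0, 0, 0, 0, 0], [0, 0, 0, 0, 0, 0], [0, 0, 0, 0, 0, 0], [0, 0, 0, 0, 0, 0]]], "hand": 0.6, "squeeze": 60}}

```text
clock: 13.87
eef_pos: [516.6, -114.1, 130.8]
tcp_rot: [-3.14, 0.001, -2.081]
contact_force: [-3.1, 0.8, 9.1]
opening: 0.637
```

```bash
python3 -c "
from h import *
plan([516.0,-113.5,130],4.2)
f=optics.grab_frame('wrist'); save('w11',f); print(sense()['wrist_torque'])
"
```

```text
clock 13.87 pos [ 516.6 -114.1  130.8] rpy [-3.1397e+00  6.0000e-04 -2.0813e+00] q [-0.22  0.36  1.94 -0.    0.84 -2.85] F [-3.1  0.8  9.1] op 0.637
shift norm [-0.0007  0.0021  0.002 ] turn norm [-0.0018  0.0005  0.0018]
[ 0.05363742  0.36892415 -0.04027704]
```

View pics/w11.png

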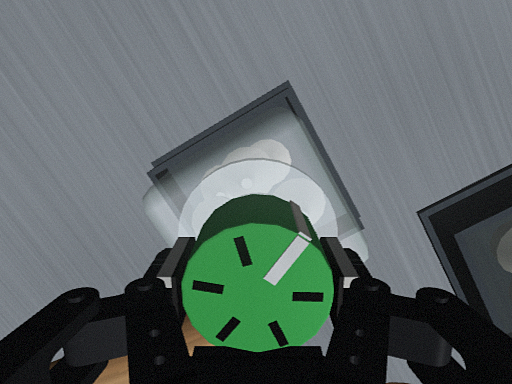

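The fingers are gripping the lid (≈55 mm). Turning clockwise (+tool z).

{"api": "carry_out", "payload": {"increments": [[[0, 0, 0, 0, 0, 0.08], [0, 0, 0, 0, 0, 0.18], [0, 0, 0, 0, 0, 0.28], [0, 0, 0, 0, 0, 0.38], [0, 0, 0, 0, 0, 0.48]]], "squeeze": 80}}

```text
clock: 14.33
eef_pos: [516.7, -114.2, 130.9]
tcp_rot: [-3.14, 0.001, -2.589]
contact_force: [-2.3, 0.0, 11.7]
opening: 0.635
```

```bash
python3 -c "
from h import *
plan([516.0,-113.5,130],4.2)
f=optics.grab_frame('wrist'); save('w12',f); print(sense()['wrist_torque'])
"
```

```text
clock 14.33 pos [ 516.7 -114.2  130.9] rpy [-3.1400e+00  1.5000e-03 -2.5889e+00] q [-0.22  0.36  1.94 -0.    0.84 -2.34] F [-2.3  0.  11.7] op 0.635
shift norm [0.0005 0.0024 0.0022] turn norm [-0.0019  0.001  -0.4829]
[ 0.01340599  0.37229102 -0.04131178]
```

View pics/w12.png

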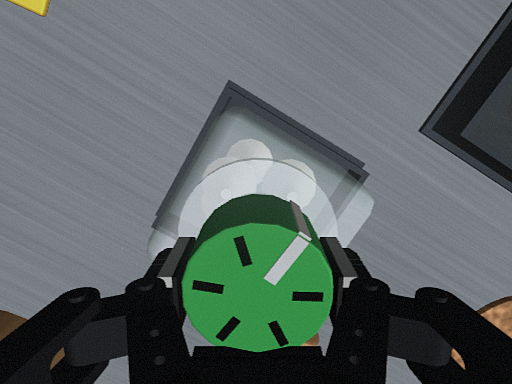

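The white line stays at (290,258) relative to the fingers, so the lid turns without slipping. Continuing.

{"api": "carry_out", "payload": {"increments": [[[0, 0, 0, 0, 0, 0.1], [0, 0, 0, 0, 0, 0.2], [0, 0, 0, 0, 0, 0.3], [0, 0, 0, 0, 0, 0.4], [0, 0, 0, 0, 0, 0.5]]]}}

```text
clock: 14.8
eef_pos: [516.7, -114.3, 130.9]
tcp_rot: [-3.141, 0.002, -3.112]
contact_force: [-1.6, -1.0, 11.9]
opening: 0.635
```

{"api": "carry_out", "payload": {"increments": [[[0, 0, 0, 0, 0, 0.1], [0, 0, 0, 0, 0, 0.2], [0, 0, 0, 0, 0, 0.3], [0, 0, 0, 0, 0, 0.4], [0, 0, 0, 0, 0, 0.5]]]}}

```text
clock: 15.22
eef_pos: [516.6, -114.4, 130.9]
tcp_rot: [3.141, 0.002, 2.647]
contact_force: [-1.7, -0.8, 9.9]
opening: 0.63
```

{"api": "carry_out", "payload": {"increments": [[[0, 0, 0, 0, 0, 0.1], [0, 0, 0, 0, 0, 0.2], [0, 0, 0, 0, 0, 0.3], [0, 0, 0, 0, 0, 0.4], [0, 0, 0, 0, 0, 0.5]]]}}

```text
clock: 15.63
eef_pos: [516.5, -114.5, 130.9]
tcp_rot: [3.141, 0.002, 2.124]
contact_force: [-2.5, -1.0, 10.4]
opening: 0.639
```

{"api": "carry_out", "payload": {"increments": [[[0, 0, 0, 0, 0, 0.1], [0, 0, 0, 0, 0, 0.2], [0, 0, 0, 0, 0, 0.3], [0, 0, 0, 0, 0, 0.4], [0, 0, 0, 0, 0, 0.5]]]}}

```text
clock: 16.05
eef_pos: [516.4, -114.4, 130.9]
tcp_rot: [3.14, 0.001, 1.6]
contact_force: [-3.2, -2.4, 11.6]
opening: 0.634
```

{"api": "carry_out", "payload": {"increments": [[[0, 0, 0, 0, 0, 0.09], [0, 0, 0, 0, 0, 0.18], [0, 0, 0, 0, 0, 0.25], [0, 0, 0, 0, 0, 0.25], [0, 0, 0, 0, 0, 0.25]]]}}

```text
clock: 16.47
eef_pos: [516.4, -114.4, 130.9]
tcp_rot: [3.14, 0.001, 1.343]
contact_force: [-2.8, -2.2, 12.2]
opening: 0.634
```

```bash
python3 -c "
from h import *
plan([516.0,-113.5,130],4.2)
f=optics.grab_frame('wrist'); save('w13',f); print(sense()['wrist_torque'])
"
```

```text
clock 16.47 pos [ 516.4 -114.4  130.9] rpy [3.1399e+00 5.0000e-04 1.3427e+00] q [-0.22  0.36  1.94 -0.    0.84  0.01] F [-2.8 -2.2 12.2] op 0.634
shift norm [ 0.0021 -0.0015  0.0022] turn norm [-4.0000e-04  2.4000e-03 -2.7285e+00]
[-0.18594044  0.71769228 -0.03321471]
```

View pics/w13.png

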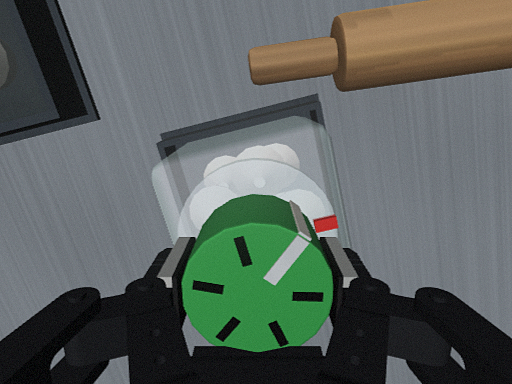

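The red mark is now visible at (327,224). Measuring both line and mark in this image.

```bash
cat >> h.py <<'E'
def lidangle(name):
    f=optics.grab_frame('wrist'); save(name,f); im=f['img'].astype(int)
    R,G,B=im[...,0],im[...,1],im[...,2]
    m=(R>150)&(G<80)&(B<80); vs,us=np.nonzero(m); P=pts(f,us,vs); k=(abs(P[:,2]-90)<12)&(np.hypot(P[:,0]-516,P[:,1]+114)<60)
    Mk=onplane(f,np.stack([us[k],vs[k]],-1),90).mean(0)
    # white on lid top
    v,u=np.mgrid[0:384,0:512]; P=pts(f,u.ravel(),v.ravel()).reshape(384,512,3)
    w=(im.min(-1)>120)&(im.max(-1)-im.min(-1)<40)&(abs(P[...,2]-144)<4)&(np.hypot(P[...,0]-516,P[...,1]+114)<27)
    vs,us=np.nonzero(w); Q=onplane(f,np.stack([us,vs],-1),144)[:,:2]
    vx,vy,x0,y0=cv2.fitLine(Q.astype(np.float32),cv2.DIST_HUBER,0,.01,.01).ravel()
    c=np.array([516.3,-114.0]); 
    if (x0-c[0])*vx+(y0-c[1])*vy<0: vx,vy=-vx,-vy
    al=np.arctan2(vy,vx); az=np.arctan2(Mk[1]-c[1],Mk[0]-c[0])
    print('npx',len(Q),'mark',Mk.round(1),'r',np.hypot(*(Mk[:2]-c)).round(1),'az',az.round(3),'line az',round(al,3),'line mid az',np.arctan2(y0-c[1],x0-c[0]).round(3),'line-mark',((al-az+np.pi)%(2*np.pi)-np.pi).round(3))
E
python3 -c "
from h import *
lidangle('w14')"
```

```text
npx 786 mark [ 551.6 -116.7   90. ] r 35.4 az -0.077 line az 0.723 line mid az 0.689 line-mark 0.801
```

{"api": "carry_out", "payload": {"increments": [[[0, 0, 0, 0, 0, 0], [0, 0, 0, 0, 0, 0.03], [0, 0, 0, 0, 0, 0.08], [0, 0, 0, 0, 0, 0.13], [0, 0, 0, 0, 0, 0.17]]], "squeeze": 120}}

```text
clock: 16.98
eef_pos: [516.4, -114.4, 131.1]
tcp_rot: [3.14, 0.0, 1.163]
contact_force: [-4.7, -0.9, 14.8]
opening: 0.622
```

{"api": "carry_out", "payload": {"increments": [[[0, 0, 0, 0, 0, 0.04], [0, 0, 0, 0, 0, 0.08], [0, 0, 0, 0, 0, 0.12], [0, 0, 0, 0, 0, 0.16], [0, 0, 0, 0, 0, 0.2]]]}}

```text
clock: 17.4
eef_pos: [516.2, -114.6, 131.2]
tcp_rot: [3.14, 0.0, 0.955]
contact_force: [-6.2, -2.6, 17.2]
opening: 0.626
```

```bash
python3 -c "
from h import *
plan([516.0,-113.5,130],.62); print(sense()['wrist_torque'])
lidangle('w15')"
```

```text
clock 17.4 pos [ 516.2 -114.6  131.2] rpy [3.1401e+00 4.0000e-04 9.5450e-01] q [-0.22  0.36  1.94 -0.    0.84  0.4 ] F [-6.2 -2.6 17.2] op 0.626
shift norm [ 0.002  -0.0019  0.0029] turn norm [1.500e-03 1.000e-04 3.195e-01]
[0.08702574 1.11646163 0.57613773]
npx 771 mark [ 550.8 -116.3   90. ] r 34.5 az -0.065 line az 0.342 line mid az 0.296 line-mark 0.407
```

Torque is 0.58 N m in the detent with no slip. Continuing slowly through the click.

{"api": "carry_out", "payload": {"increments": [[[0, 0, 0, 0, 0, 0.03], [0, 0, 0, 0, 0, 0.06], [0, 0, 0, 0, 0, 0.09], [0, 0, 0, 0, 0, 0.12], [0, 0, 0, 0, 0, 0.15]]]}}

```text
clock: 17.87
eef_pos: [516.3, -114.4, 131.2]
tcp_rot: [3.14, -0.0, 0.797]
contact_force: [-3.5, 4.1, 16.8]
opening: 0.628
```

{"api": "carry_out", "payload": {"increments": [[[0, 0, 0, 0, 0, 0.03], [0, 0, 0, 0, 0, 0.06], [0, 0, 0, 0, 0, 0.09], [0, 0, 0, 0, 0, 0.12], [0, 0, 0, 0, 0, 0.13]]]}}

```text
clock: 18.28
eef_pos: [516.4, -114.4, 131.1]
tcp_rot: [3.14, -0.001, 0.66]
contact_force: [-3.9, -1.1, 14.6]
opening: 0.626
```

```bash
python3 -c "
from h import *
plan([516.0,-113.5,130],.62); print(sense()['wrist_torque'])
lidangle('w16')"
```

```text
clock 18.28 pos [ 516.4 -114.4  131.1] rpy [ 3.1401e+00 -8.0000e-04  6.6050e-01] q [-0.22  0.36  1.94 -0.    0.84  0.69] F [-3.9 -1.1 14.6] op 0.626
shift norm [ 0.0006 -0.0023  0.0028] turn norm [ 0.0014 -0.0008  0.0387]
[ 0.02110424  0.86154378 -0.07187714]
npx 765 mark [ 550.2 -115.8   90. ] r 33.9 az -0.052 line az 0.047 line mid az -0.002 line-mark 0.099
```

View pics/w16.png

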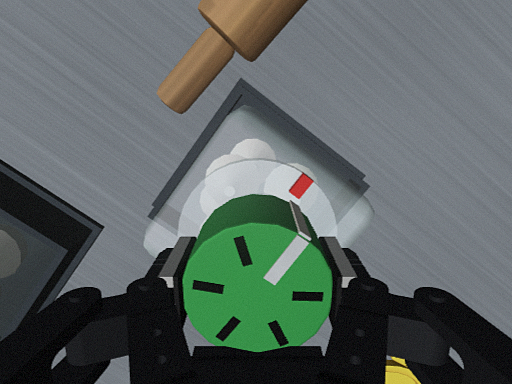

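Torque dropped from 0.58 to about 0, so the lid has clicked into the notch with the line at the mark. Releasing and lifting.

{"api": "carry_out", "payload": {"increments": [[[0, 0, 0, 0, 0, 0], [0, 0, 0, 0, 0, 0], [0, 0, 0, 0, 0, 0], [0, 0, 0, 0, 0, 0], [0, 0, 0, 0, 0, 0]]], "hand": 0, "squeeze": 20}}

```text
clock: 18.75
eef_pos: [515.9, -113.9, 129.2]
tcp_rot: [-3.141, 0.0, 0.663]
contact_force: [-0.3, 0.6, 1.2]
opening: 1.004
```

{"api": "carry_out", "payload": {"increments": [[[0, 0, -0.03, 0, 0, 0], [0, 0, -0.1, 0, 0, 0], [0, 0, -0.18, 0, 0, 0], [0, 0, -0.25, 0, 0, 0], [0, 0, -0.3, 0, 0, 0]]]}}

```text
clock: 19.17
eef_pos: [516.5, -114.1, 251.8]
tcp_rot: [3.14, -0.001, 0.663]
contact_force: [-0.0, 0.5, -0.2]
opening: 0.998
```

{"api": "carry_out", "payload": {"increments": [[[0, 0, 0, 0, 0, 0], [0, 0, 0, 0, 0, 0], [0, 0, 0, 0, 0, 0], [0, 0, 0, 0, 0, 0], [0, 0, 0, 0, 0, 0]]]}}

```text
clock: 19.58
eef_pos: [515.2, -113.8, 247.9]
tcp_rot: [-3.14, 0.002, 0.662]
contact_force: [-0.2, -0.4, 1.0]
opening: 0.999
```

```bash
python3 -c "
from h import *
plan([516.0,-113.5,130],.62)
lidangle('w17')
cv2.imwrite('pics/w17c.png',cv2.resize(cv2.imread('pics/w17.png')[60:260,150:350],(600,600)))
f=optics.grab_frame('scene'); save('s17',f)"
```

```text
clock 19.58 pos [ 515.2 -113.8  247.9] rpy [-3.1397e+00  1.5000e-03  6.6250e-01] q [-0.22  0.21  1.84  0.    1.09  0.69] F [-0.2 -0.4  1. ] op 0.999
shift norm [0.0026 0.0012 0.2949] turn norm [-0.0017  0.0015  0.0406]
npx 213 mark [ 550.7 -114.9   90. ] r 34.4 az -0.027 line az 0.023 line mid az -0.021 line-mark 0.05
```

View pics/w17c.png

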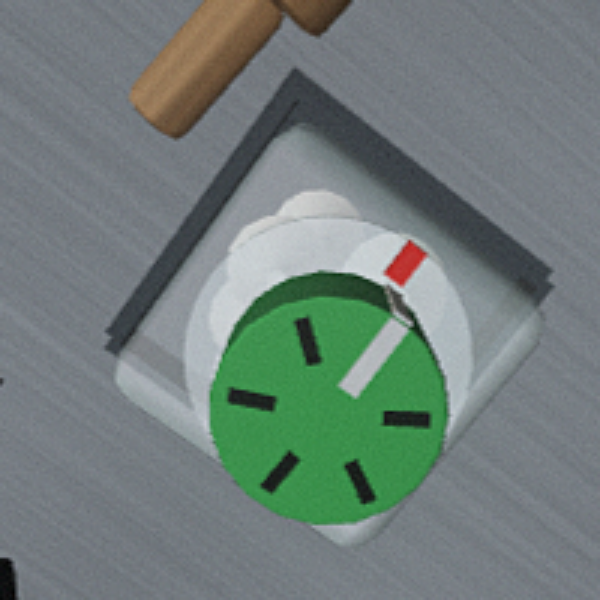

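View pics/s17.png

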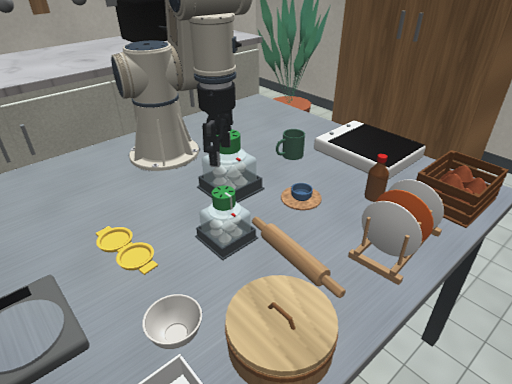

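The line at (385,345) in the crop points at the red mark at (407,262). The dish is on the cork at scene (301,191), and nothing else has moved. Handing in.

```bash
python3 -c "
from h import *
print(r.sign_off()); print(sense()['clock'])"
```

```text
the job is handed in; nothing more can be done
None
the job is handed in; nothing more can be done
```

The dish is on the coaster and the lid is in its vent notch. I handed the job in at about 20 s on the robot's clock. No verdict was reported.

- **Dish:** I lifted it off the smaller jar's lid, set it upright on the cork and released it. Measured after release, its centre is about 1 mm from the coaster's centre.
- **Lid:** I turned it clockwise about 3.55 rad in a single grasp, without the regrasps the description expects. The wrist torque reached 0.58 N m in the detent, then dropped to about zero at the click. After I let go, the white line was within about 0.05 rad of the red mark, so the joint is near 3.6.
- **Other things on the cart:** in the last scene picture they look unmoved. I did not measure each one. The gripper was open and about 100 mm clear of the lid when I handed in.

Two measurements disagreed slightly:
- **Coaster centre:** the scene and side cameras differed by about 7 mm, so I used the wrist camera, which fell in between.
- **Red mark:** readings of its direction ranged from about -0.08 to +0.15 rad. I used the jar holder's edges (0 rad) to settle it, and the last close view agreed to within 0.03 rad.

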